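# Close the two-part mould and hold it pressed

### The arm

A 6-joint arm with a two-finger parallel gripper is mounted at the origin on a cart in front of the work surface, level with it; the furniture and walls round the work are solid. World frame = base frame: x ahead of the robot, y to its left, z up, the work surface at z = 0. Lengths are in mm, angles in rad, forces in N, time in s.
With the tool pointing down it reaches from about 300 to 850 mm from the base axis. Payload 5.4 kg.
Tool frame: the origin (TCP) lies midway between the tips of the shut fingers; the grasp point (between the pads) lies ctrl.grip_point_offset behind it (ctrl.grip_point_offset is the distance from the TCP to the grasp point, in mm); z points along the fingers, y is the line along which they close (so a half turn about z gives the same grasp; the last joint's range is limited). The gripper opens to 85 mm and grips with 20 to 120 N. Pads are 22 mm wide; open, the fingers measure 114 mm over their backs; the gripper's body (76 mm by 85 mm) begins 54 mm behind the grasp point. The pads swing forward as they close: fully open they stand 13 mm farther back than shut.
Start: joints at [-1.361, 0.158, 1.597, -0, 1.386, -0.21], TCP at [234.333, -525.066, 231.299] pointing down, gripper open.
Joint ranges: [-2.91, 2.91], [-0.94, 2.29], [0.18, 2.7], [-1.29, 4.43], [0.17, 2.64], [-3, 3]. Speed limits (rad/s): [2.57, 2.57, 3.14, 3.14, 3.14, 3.14].

### API

Orientations are given as [roll, pitch, yaw] about the fixed x, y, z axes, in that order (R = Rz(yaw) Ry(pitch) Rx(roll)).
In Python, from rig import ctrl, viewer gives the robot as it stands.
- The arm moves only by the tool play_rows, never from a script. Its argument "plan" is a list of rows, each a list of 4 numbers: the shift along the world's x, y, z in cm, then the turn about the world's z in rad. In form: [[dx, dy, dz, yaw], ...]. A call has 1 to 20 rows; each row is the pose to reach, as a shift and turn from the pose commanded when the call began; what a row does not reach only later rows make up. A row lasts 1/10 s, in which the tool goes at most 50 mm and 8.59 degrees, less where a joint would pass 70% of its speed; a pose out of reach is approached as far as the arm can. A call with a gripper value outside its range is refused whole. "hand" is the closure, from -1 (fully open) to 1 (shut), so that 0 is half open, set as the call begins (left out, the last holds). The fingers move at their own pace and stop on an object; "force" is the grip in N (left out, the last holds). Time passes only in rows, so rows that repeat a pose let the fingers close. It gives the time, the measured TCP pose, the force, the opening and the grip force at its end, in the units of the state.
- ctrl.get_state(): the state, without advancing time (a new reading comes with each control period).
- viewer.snapshot(name): name is "scene" or "top"; returns the picture (480x640x3 uint8, red, green, blue); there is no depth.
- viewer.get_calibration(name): a dict with "intrinsics" (3x3 intrinsics, pixels), "camera_from_world" (4x4, takes a point from world to camera coordinates). Camera axes: x right, y up, looking along -z (the intrinsics and any distortion apply to the point x, -y, -z); pixel columns grow to the right and rows downward; lengths in mm; the calibration is good to about 2 mm. A picture is of the moment at which its call begins. get_calibration takes no time and is no camera call.
- ctrl.sign_off(): hands the job in; it is judged then, once.
Trained networks look in the newest picture that a camera, given by its name, has taken for a name from the list of things; names that differ only in an ending like _2 or _b are one class to them, and where a whole thing is asked for, a point or a joint stands for the part that bears it (a point fixed in the world has none). Each returns a list of dicts, best first, with "conf" (0 to 1); they miss things now and then, are a little off and sometimes report something else, mostly with a low value. They report only what shows in the picture. A call takes as long as a camera call.
- viewer.outline_of(camera, name): "mask" (480x640 bool, what is visible of it) and "location" ([column, row] in pixels, amid what is visible of it).
The state is a dict: "clock": time; "joints": joint angles; "dq": joint speeds; "joint_torque": joint torques, N m; "position": TCP position; "orientation": TCP orientation; "contact_force": force on the tool from outside, world axes, zero at the start; "ft_torque": the same for the moment, N m; "finger_gap": finger opening in mm; "finger_force": force on a finger pad.
Only numpy, scipy, OpenCV 4.12 (cv2) and the standard library are available. Lean on these libraries where they do the work, as an engineer would, in place of code of your own. Each camera call takes 0.05 s, during which the arm holds its last target. There are 200 camera calls.

### The job

The green divider panel stands across the lower half of the orange mould: pull it straight up out of its notches and lean it against the wooden rest block, standing on its metal lower edge on the desk at a slight backward slope, and let it go. Then pick up the mould's cover half by its black grip, set it over the two steel dowels of the lower half and press it down against the spring pins until the two halves meet flush. Finish while still holding the mould pressed shut with the gripper (the springs open it if you let go), and leave the other things on the desk where they stand.

Things in the scene. Friction and masses are not known exactly. Their poses are not given: they have to be found in the camera images.
- mould_seat (a point): Lower mould half, orange, hollow, 110 (x) x 64 (y) x 36 mm high, fixed to the desk. This point: centre of its flat upper (parting) face, 36 mm above the desk; z up. Two steel dowels, 8 mm thick with coned tips, stand at x = +40 and -40 mm, y = 0, rising 20 mm above the face. Four brass spring pins at x = +-44, y = +-21 mm rise 6 mm above it.
- mould: The same lower half; origin on the desk below its centre, axes as mould_seat. Grey flange 140 x 84 x 6 mm at its foot. At x = 0 a pair of 12 mm wide notches through both long walls runs down to the inner floor, 14 mm above the desk; the divider panel stands in them and must be out before the cover fits.
- ejector (a joint): The four brass spring pins, moving together: 0 = fully up (6 mm proud), 0.006 m = level with the parting face (mould shut). The springs push up with about 4 N at 0 and 9.5 N at 0.006; they carry the cover (about 2 N), so it stands 6 mm open unless pressed with some 7 to 8 N; a push of 10 to 20 N is right.
- cover_grip (a point): Centre of the black upright grip, 52 (x) x 26 (y) x 36 mm, on top of the loose cover half, which lies flat on the desk right way up: orange plate 110 (x) x 64 (y) x 24 mm, two 10.6 mm through holes at x = +40 and -40 mm, y = 0. Point is 42 mm above the cover's flat underside; z up. About 0.2 kg. Fits the dowels either way round; shut, this point lies 42 mm above mould_seat.
- panel_mid (a point): Centre of the loose divider panel, a green slab with a metal foot, 9 (x) x 60 (y) x 140 (z) mm, about 0.1 kg, centre of mass about 53 mm above its lower edge. It starts upright in the mould's notches (22 mm deep), its foot on the inner floor 14 mm above the desk; x is its thickness and runs along the mould's x.
- rest: Pale wooden rest block with a dark band at each end, fixed to the desk, 50 (x) x 110 (y) x 80 mm high; origin at the centre of its underside, z up. Flat front face at x = -25 mm, facing roughly to the robot. A dark 8 mm foot board sticks out behind and at the sides only. With its foot on the desk about 25 mm before the front face the panel leans on the front top edge at about 17 degrees.
- panel_foot (a point): The middle of the divider panel's metal lower edge (70 mm below panel_mid); z along the panel, up when it stands.
- pot_teal_mid (a point): Teal paint pot, 40 x 36 x 38 mm, a bystander; centre.
- rock_mid (a point): Grey putty rock on a stub, 43 x 53 x 49 mm, a bystander; centre.
- dropper_mid (a point): Dark red dropper bottle with white tip, 26 mm wide, 81 mm high, a bystander; centre.
- figure_mid (a point): Small lying red game figure, 35 x 22 x 12 mm, a bystander; centre.

How it is judged:
By the outcome, as a careful person would: the job done as asked, in the order asked, and still so for the second after the job is handed in, while the arm keeps its last pose, push and grip.
It also fails if it takes over 53 s, if anything falls off the work surface, if the arm or the gripper's body presses on something with over 40 N, if the wrist force passes 120 N, or if a joint passes its speed limit or range.

## Working session

There is one attempt and no reset: what is moved stays moved. The work goes in short steps, Python scripts to look and compute and a tool call to move; the robot and the scene stay as the last step left them, time stands still between calls to the robot, and variables do not carry over. Pictures are saved under pics/ and viewed, at most 12 in all, crops included, and the job is handed in when it is done.

Besides the shell and the picture viewer there is one more tool, called after "Request:" as a command line: name --pt "numbers of a row" for each row, then --argument value for the rest. play_rows: Moves the arm, as the interface text tells. Its arguments: {"type":"object","properties":{"plan":{"type":"array","items":{"type":"array","items":{"type":"number"}}},"hand":{"type":"number"},"force":{"type":"number"}},"required":["plan"]}

```bash
mkdir -p pics; cat > h.py <<'E'
import numpy as np, cv2
from rig import ctrl, viewer
def cal(n):
    c=viewer.get_calibration(n); return np.array(c["intrinsics"]),np.array(c["camera_from_world"]),c
def proj(n,P):
    K,T,_=cal(n); P=np.atleast_2d(P).astype(float)
    c=P@T[:3,:3].T+T[:3,3]; c=c*[1,-1,-1]; u=c@K.T; return u[:,:2]/u[:,2:]
def ray(n,uv,z):
    K,T,_=cal(n); d=np.linalg.inv(K)@[uv[0],uv[1],1.]; d=T[:3,:3].T@(d*[1,-1,-1]); o=-T[:3,:3].T@T[:3,3]
    return o+d*(z-o[2])/d[2]
def snap(n,f):
    im=viewer.snapshot(n); cv2.imwrite(f"pics/{f}.png",im[:,:,::-1]); return im
E
python3 - <<'E'
from h import *
print({k:v for k,v in ctrl.get_state().items()}, ctrl.grip_point_offset)
for n in("scene","top"):
    snap(n,n+"0"); K,T,c=cal(n); print(n,c)
    for t in ["mould_seat","mould","cover_grip","panel_mid","rest","pot_teal_mid","rock_mid","dropper_mid","figure_mid"]:
        for o in viewer.outline_of(n,t)[:2]:
            r=cv2.minAreaRect(np.argwhere(o["mask"])[:,::-1].astype(np.float32)); print(n,t,round(o["conf"],2),np.round(o["location"]),np.round(ray(n,o["location"],20)),np.round(r[0]),np.round(r[1]),round(r[2]))
E
```

```text
{'clock': 0.0, 'joints': array([-1.36111257e+00,  1.59029620e-01,  1.59823384e+00, -2.05275867e-05,
        1.38619897e+00, -2.10125382e-01]), 'dq': array([-4.28759317e-04, -1.37239275e-05,  4.32720911e-04,  4.45162752e-05,
       -3.21748996e-04,  7.03390065e-04]), 'joint_torque': array([ 8.71432912e-04, -3.96004593e+01, -3.31428158e+01, -2.01413382e-04,
        8.61076929e-03, -3.10052417e-05]), 'position': array([ 234.19605699, -524.48840961,  230.32700674]), 'orientation': array([-3.13975980e+00, -3.70274446e-04,  4.19812587e-01]), 'contact_force': array([ 1.00112851, -0.9630067 ,  0.09687653]), 'ft_torque': array([-0.06161426,  0.05918101, -0.01399235]), 'finger_force': 0.0, 'finger_gap': 85.40980268384935} 18.700000000000003
scene {'intrinsics': array([[589.98554089,   0.        , 312.92616572],
       [  0.        , 589.98554089, 236.3996715 ],
       [  0.        ,   0.        ,   1.        ]]), 'camera_from_world': array([[ 1.89004613e-01, -9.81874468e-01, -1.41345305e-02,
        -4.46126201e+01],
       [ 5.51432848e-01,  9.42151953e-02,  8.28881965e-01,
        -4.0073325
[... 1410 characters left out ...]
303.  20.] [214. 328.] [17. 17.] 90
top cover_grip 0.72 [298. 315.] [444. 119.  20.] [297. 312.] [30. 50.] 17
top panel_mid 0.65 [397. 299.] [ 475. -100.   20.] [393. 298.] [38.  7.] 16
top panel_mid 0.53 [427. 242.] [ 597. -169.   20.] [429. 243.] [11. 17.] 63
top rest 0.81 [359. 212.] [668. -20.  20.] [358. 210.] [27. 58.] 84
top pot_teal_mid 0.69 [214. 328.] [420. 300.  20.] [214. 326.] [15. 16.] 90
top rock_mid 0.79 [281. 158.] [790. 149.  20.] [280. 160.] [17. 21.] 90
top rock_mid 0.24 [323. 165.] [775.  56.  20.] [325. 166.] [14.  8.] 90
top dropper_mid 0.6 [428. 242.] [ 597. -171.   20.] [428. 243.] [12. 16.] 90
top figure_mid 0.45 [323. 165.] [773.  56.  20.] [326. 166.] [13.  7.] 90
```

```bash
python3 - <<'E'
from h import *
a=cv2.imread("pics/top0.png")[190:350,250:450]; cv2.imwrite("pics/topc.png",cv2.resize(a,None,fx=3.75,fy=3.75,interpolation=cv2.INTER_CUBIC))
a=cv2.imread("pics/scene0.png")[200:360,240:450]; cv2.imwrite("pics/scc.png",cv2.resize(a,None,fx=3.75,fy=3.75,interpolation=cv2.INTER_CUBIC))
E
```

```text
(no output)
```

View pics/topc.png

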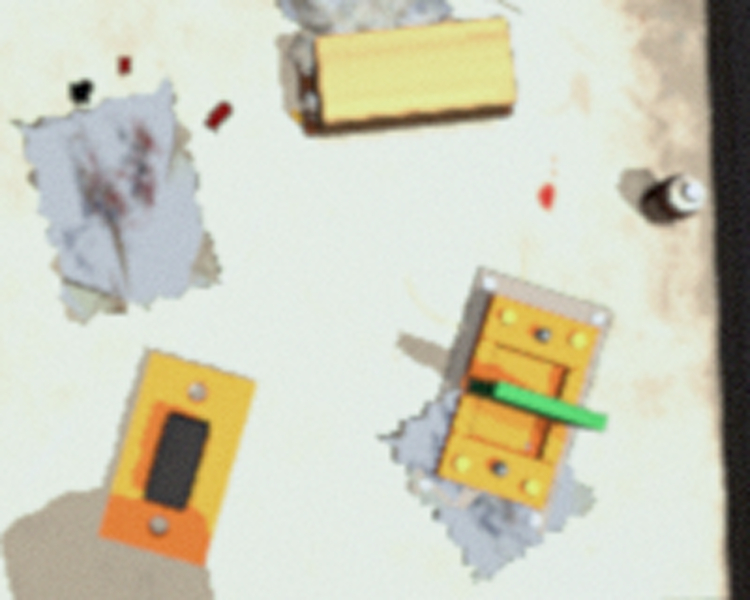

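View pics/scc.png

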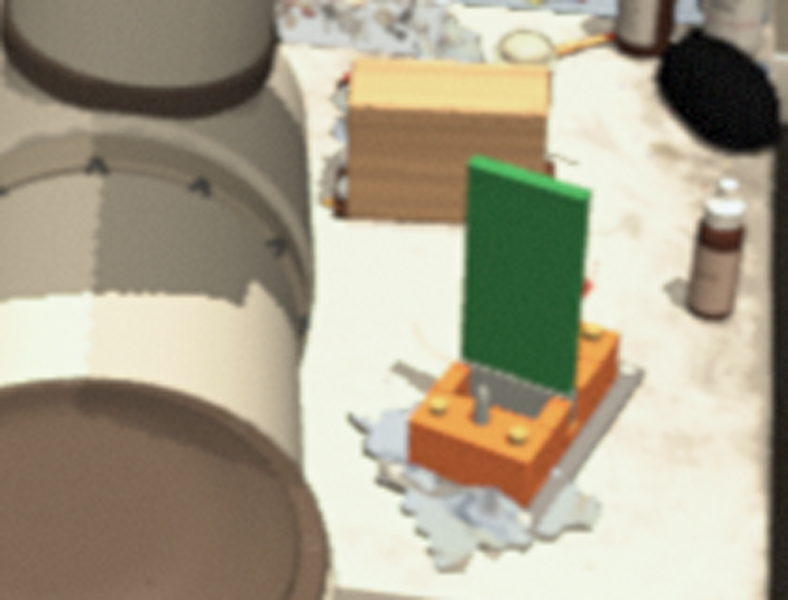

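```bash
python3 - <<'E'
from h import *
def T(p,z): return ray("top",[p[0]/3.75+250-.3,p[1]/3.75+190-.3],z)[:2]
def S(p,z): return ray("scene",[p[0]/3.75+240-.3,p[1]/3.75+200-.3],z)[:2]
g=lambda f,ps,z:np.array([f(p,z) for p in ps])
def show(n,a): 
    d=np.linalg.norm(np.roll(a,-1,0)-a,axis=1); e=np.roll(a,-1,0)-a
    print(n,np.round(a.mean(0),1),np.round(a).tolist(),np.round(d,1),np.round(np.arctan2(e[:,1],e[:,0]),3))
show("cover",g(T,[(148,350),(255,380),(207,565),(100,538)],24))
show("holes",g(T,[(198,391),(158,525)],24))
show("grip",g(T,[(170,411),(209,422),(186,508),(146,500)],60))
show("pins",g(T,[(508,316),(579,340),(533,487),(463,463)],42))
show("dowels",g(T,[(543,334),(500,468)],56))
show("panel",g(T,[(496,392),(606,423)],154))
show("rest",g(T,[(316,40),(505,17),(513,105),(322,122)],80))
show("S rest front top",g(S,[(349,105),(547,113)],80))
show("S rest front bot",g(S,[(348,216),(467,222)],0))
show("S panel top front",g(S,[(468,165),(588,200)],154))
show("S pins",g(S,[(438,404),(517,433)],42))
for n in("top","scene"):
  for t in ["mould_seat","cover_grip","rest","panel_mid"]:
    o=viewer.outline_of(n,t)
E
```

```text
cover [451.2 119.6] [[514.0, 136.0], [495.0, 74.0], [390.0, 104.0], [406.0, 165.0]] [ 64.5 109.5  63.5 111.2] [-1.862  2.868  1.306 -0.265]
holes [451.2 119.3] [[489.0, 107.0], [413.0, 131.0]] [80.1 80.1] [ 2.834 -0.308]
grip [451.6 118.6] [[479.0, 123.0], [472.0, 101.0], [425.0, 114.0], [430.0, 137.0]] [22.7 49.4 22.8 51.2] [-1.864  2.862  1.355 -0.28 ]
pins [480.2 -77.5] [[529.0, -72.0], [515.0, -112.0], [431.0, -83.0], [446.0, -43.0]] [42.9 87.9 42.1 87.8] [-1.915  2.805  1.223 -0.327]
dowels [480.8 -76. ] [[518.0, -89.0], [443.0, -63.0]] [79.4 79.4] [ 2.8   -0.342]
panel [479.2 -77. ] [[488.0, -49.0], [471.0, -105.0]] [59. 59.] [-1.864  1.278]
rest [666.4 -17.7] [[685.0, 37.0], [696.0, -70.0], [646.0, -73.0], [638.0, 35.0]] [107.2  50.  107.6  46.4] [-1.465 -3.081  1.643  0.051]
S rest front top [637.7 -18.9] [[633.0, 34.0], [643.0, -72.0]] [106.6 106.6] [-1.476  1.666]
S rest front bot [643.2   2.2] [[640.0, 36.0], [646.0, -31.0]] [67. 67.] [-1.486  1.656]
S panel top front [471.  -74.2] [[480.0, -46.0], [462.0, -102.0]] [59.3 59.3] [-1.886  1.256]
S pins [433.9 -59.7] [[441.0, -40.0], [427.0, -79.0]] [41.4 41.4] [-1.916  1.225]
```

Request:
play_rows --pt "24.42 44.85 0 -0.73" --pt "24.42 44.85 0 -0.73" --pt "24.42 44.85 0 -0.73" --pt "24.42 44.85 0 -0.73" --pt "24.42 44.85 0 -0.73" --pt "24.42 44.85 0 -0.73" --pt "24.42 44.85 0 -0.73" --pt "24.42 44.85 0 -0.73" --pt "24.42 44.85 0 -0.73" --pt "24.42 44.85 0 -0.73" --pt "24.42 44.85 0 -0.73" --pt "24.42 44.85 0 -0.73" --pt "24.42 44.85 0 -0.73" --pt "24.42 44.85 0 -0.73" --pt "24.42 44.85 0 -0.73" --pt "24.42 44.85 0 -0.73" --hand -1 --force 40

```text
clock: 3.0
position: [478.3, -77.5, 231.3]
orientation: [3.142, -0.0, -0.312]
contact_force: [0.4, -1.5, 0.4]
finger_gap: 85.4
finger_force: 0.0
```

Request:
play_rows --pt "0 0.1 -4 0" --pt "0 0.1 -8 0" --pt "0 0.1 -11 0" --pt "0 0.1 -12.4 0" --pt "0 0.1 -12.4 0" --pt "0 0.1 -12.4 0" --pt "0 0.1 -12.4 0"

```text
clock: 3.7
position: [479.6, -76.3, 108.9]
orientation: [3.141, -0.003, -0.311]
contact_force: [0.9, 0.6, 0.1]
finger_gap: 85.3
finger_force: 0.0
```

Request:
play_rows --pt "0 0 0 0" --pt "0 0 0 0" --pt "0 0 0 0" --pt "0 0 0 0" --pt "0 0 0 0" --pt "0 0 0 0" --pt "0 0 0 0" --pt "0 0 0 0" --hand 1 --force 35

```text
clock: 4.5
position: [479.4, -75.7, 108.5]
orientation: [-3.142, -0.002, -0.31]
contact_force: [-0.6, 1.2, 5.7]
finger_gap: 59.4
finger_force: 37.3
```

```bash
python3 - <<'E'
from h import *
a=snap("scene","s1")[130:370,270:530]; cv2.imwrite("pics/s1c.png",cv2.resize(a[:,:,::-1],None,fx=2.4,fy=2.4))
E
```

```text
(no output)
```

View pics/s1c.png

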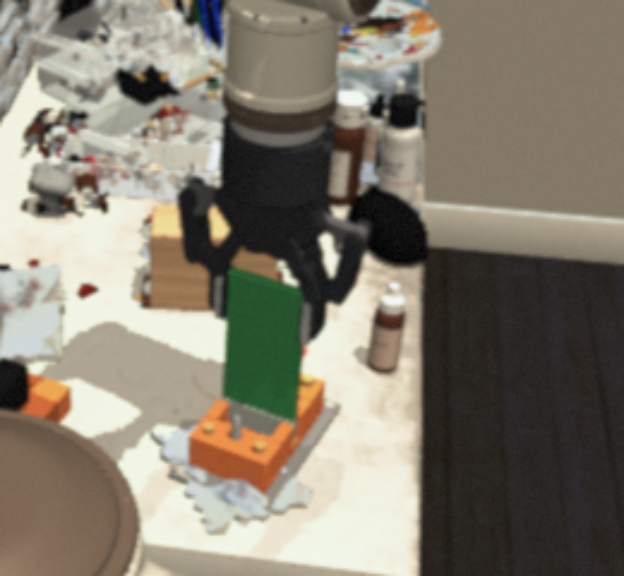

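Request:
play_rows --pt "0 0 0.7 0" --pt "0 0 2 0" --pt "0 0 3.5 0" --pt "0 0 5.5 0" --pt "0 0 7 0" --pt "2 0.8 8 0.06" --pt "5 2 8 0.15" --pt "8 3.2 8 0.24" --pt "11 4.4 8 0.33" --pt "12.8 5.1 7 0.395" --pt "13.35 5.4 4 0.395" --pt "13.35 5.4 2 0.395" --pt "13.35 5.4 1 0.395" --pt "13.35 5.4 0 0.395" --pt "13.35 5.4 0 0.395"

```text
clock: 6.05
position: [611.3, -21.6, 106.6]
orientation: [-3.141, 0.002, 0.085]
contact_force: [-0.4, 0.7, -0.8]
finger_gap: 59.6
finger_force: 38.3
```

```bash
python3 - <<'E'
from h import *
a=snap("scene","s2")[120:320,270:470]; b=snap("top","t2")[150:350,280:480]
cv2.imwrite("pics/s2c.png",cv2.resize(np.hstack([a,b])[:,:,::-1],None,fx=2,fy=2,interpolation=cv2.INTER_CUBIC))
for n in("scene",):
  for o in viewer.outline_of(n,"panel_mid")[:1]:
    ys,xs=np.nonzero(o["mask"]); print(o["conf"],xs.min(),xs.max(),ys.min(),ys.max()); q=cv2.boxPoints(cv2.minAreaRect(np.c_[xs,ys].astype(np.float32))); print(q)
E
```

```text
0.72 342 374 204 266
[[341.511   265.20413]
 [343.78223 203.88081]
 [374.48083 205.01779]
 [372.2096  266.34113]]
```

View pics/s2c.png

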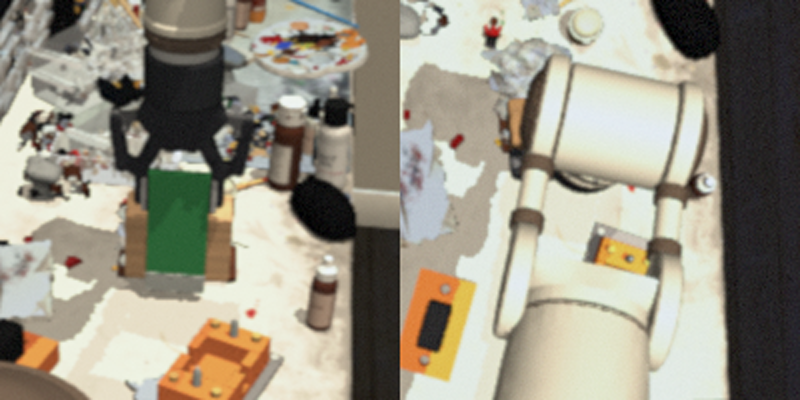

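```bash
python3 - <<'E'
from h import *
for u in [(341.5,265.2),(357,265.7),(372.2,266.3)]: print(ray("scene",u,12.)[:2])
print(proj("scene",[[606.8,-21,12],[606.8,-21,152],[606.8,-51,12],[606.8,9,12]]))
E
```

```text
[600.14843019  10.43912058]
[603.85174451 -20.94763962]
[607.10053177 -51.65806215]
[[357.21051693 264.84910909]
 [359.24975029 206.11531432]
 [371.86142518 266.35433418]
 [342.67898943 263.3561491 ]]
```

Request:
play_rows --pt "0 0 -0.6 0" --pt "0 0 -1.0 0" --pt "0 0 -1.1 0" --pt "0 0 -1.2 0" --pt "0 0 -1.2 0"

```text
clock: 6.7
position: [612.0, -21.5, 95.2]
orientation: [-3.142, 0.0, 0.085]
contact_force: [0.5, 0.2, -0.4]
finger_gap: 59.4
finger_force: 38.3
```

Request:
play_rows --pt "0 0 -0.1 0" --pt "0 0 -0.15 0" --pt "0 0 -0.2 0" --pt "0 0 -0.2 0"

```text
clock: 7.1
position: [612.7, -21.6, 94.5]
orientation: [3.141, -0.001, 0.085]
contact_force: [-1.2, 1.2, 4.4]
finger_gap: 59.6
finger_force: 38.9
```

Request:
play_rows --pt "0 0 0 0" --pt "0 0 0 0" --pt "0.4 0.03 0 0" --pt "0.8 0.07 0 0" --pt "1.2 0.1 -0.03 0" --pt "1.6 0.14 -0.05 0" --pt "2.0 0.17 -0.1 0" --pt "2.4 0.2 -0.16 0" --pt "2.7 0.23 -0.22 0" --pt "3.0 0.26 -0.28 0" --pt "3.0 0.26 -0.28 0" --force 22

```text
clock: 8.2
position: [642.5, -18.9, 91.8]
orientation: [-3.142, -0.0, 0.085]
contact_force: [-2.1, 0.3, 6.1]
finger_gap: 59.6
finger_force: 38.6
```

```bash
python3 - <<'E'
from h import *
a=snap("scene","s3")[160:290,300:430]
cv2.imwrite("pics/s3c.png",cv2.resize(a[:,:,::-1],None,fx=4.5,fy=4.5,interpolation=cv2.INTER_CUBIC))
for o in viewer.outline_of("scene","panel_mid")[:1]:
    ys,xs=np.nonzero(o["mask"]); q=cv2.boxPoints(cv2.minAreaRect(np.c_[xs,ys].astype(np.float32))); print(q)
def lean(x0,th,L=140):
    f=lambda l,w:[x0-4.5+ l*np.sin(th), -21+w, l*np.cos(th)]
    return proj("scene",[f(0,0),f(L,0)])
print(lean(612.7,0)); print(lean(612.7,.25)); print(ray("scene",(q[0]+q[3])/2 if q[0][1]>250 and q[3][1]>250 else q[np.argsort(q[:,1])[2:]].mean(0),0.))
E
```

```text
[[343. 202.]
 [374. 202.]
 [374. 267.]
 [343. 267.]]
[[357.13523738 269.12429667]
 [359.15518664 211.09118923]]
[[357.13523738 269.12429667]
 [361.28615639 203.91697952]]
[615.88323444 -22.84805895   0.        ]
```

View pics/s3c.png

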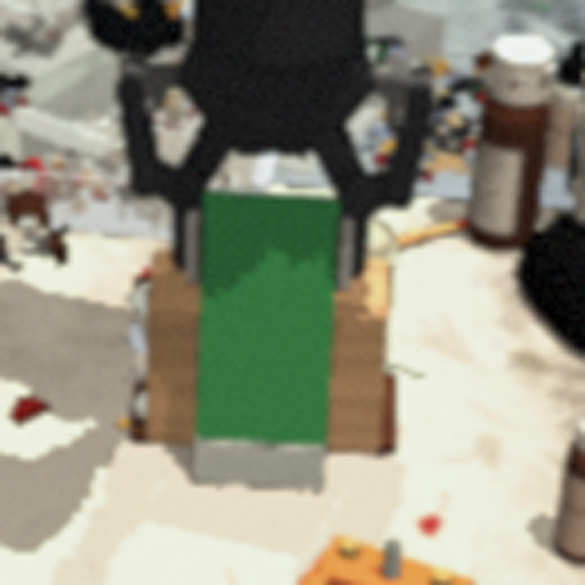

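Request:
play_rows --pt "0.2 0.02 -0.06 0" --pt "0.35 0.03 -0.1 0" --pt "0.35 0.03 -0.1 0"

```text
clock: 8.6
position: [646.2, -18.6, 91.0]
orientation: [-3.142, -0.001, 0.085]
contact_force: [-1.4, 1.1, 7.1]
finger_gap: 59.5
finger_force: 38.7
```

Request:
play_rows --pt "0.2 0.02 -0.06 0" --pt "0.3 0.03 -0.1 0" --pt "0.3 0.03 -0.1 0"

```text
clock: 8.9
position: [648.2, -18.4, 90.5]
orientation: [3.141, 0.001, 0.085]
contact_force: [-7.2, 0.4, 11.5]
finger_gap: 59.4
finger_force: 39.5
```

Request:
play_rows --pt "-0.05 0 0.1 0" --pt "-0.05 0 0.1 0"

```text
clock: 9.1
position: [648.0, -18.4, 90.6]
orientation: [3.141, 0.0, 0.085]
contact_force: [-3.0, 0.2, 6.7]
finger_gap: 59.6
finger_force: 38.8
```

Request:
play_rows --pt "0 0 0 0" --pt "0 0 0 0" --pt "0 0 0 0" --pt "0 0 0 0" --pt "0 0 0 0" --pt "0 0 0 0" --pt "0 0 0 0" --pt "0 0 1 0" --pt "0 0 3 0" --pt "0 0 6 0" --pt "0 0 10 0" --pt "0 0 13 0" --pt "0 0 13 0" --hand -1

```text
clock: 10.4
position: [651.3, -19.0, 227.1]
orientation: [3.138, -0.011, 0.085]
contact_force: [0.2, 0.3, 0.2]
finger_gap: 85.4
finger_force: 0.0
```

```bash
python3 - <<'E'
from h import *
a=snap("scene","s4")[180:290,300:410]
cv2.imwrite("pics/s4c.png",cv2.resize(a[:,:,::-1],None,fx=4.5,fy=4.5,interpolation=cv2.INTER_CUBIC))
for o in viewer.outline_of("scene","panel_mid")[:1]:
    ys,xs=np.nonzero(o["mask"]); print(cv2.boxPoints(cv2.minAreaRect(np.c_[xs,ys].astype(np.float32))))
E
```

```text
[[341.10892 267.94083]
 [343.98282 200.40356]
 [374.7781  201.71399]
 [371.9042  269.25125]]
```

View pics/s4c.png

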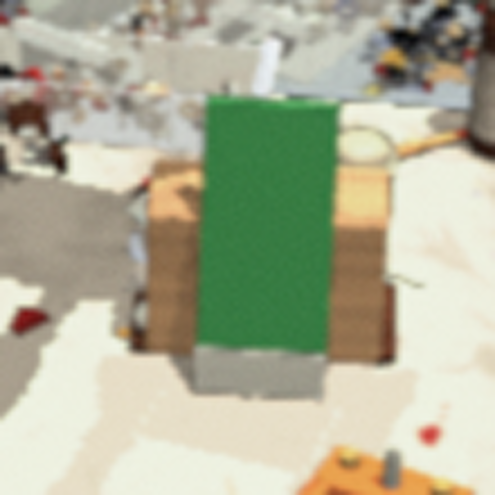

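Request:
play_rows --pt "-19.66 13.76 0 -0.365" --pt "-19.66 13.76 0 -0.365" --pt "-19.66 13.76 0 -0.365" --pt "-19.66 13.76 0 -0.365" --pt "-19.66 13.76 0 -0.365" --pt "-19.66 13.76 0 -0.365" --pt "-19.66 13.76 -4 -0.365" --pt "-19.66 13.76 -8 -0.365" --pt "-19.66 13.76 -12 -0.365" --pt "-19.66 13.76 -15 -0.365" --pt "-19.66 13.76 -15 -0.365" --pt "-19.66 13.76 -15 -0.365"

```text
clock: 11.7
position: [451.2, 119.0, 69.3]
orientation: [3.141, 0.002, -0.281]
contact_force: [0.2, -0.7, -0.2]
finger_gap: 85.6
finger_force: 0.0
```

```bash
python3 - <<'E'
from h import *
print(ctrl.get_state()["position"])
a=snap("scene","s5"); b=snap("top","t5"); c=a[150:400,200:460]; d=b[200:400,210:410]
cv2.imwrite("pics/s5c.png",np.hstack([cv2.resize(c,(416,400)),cv2.resize(d,(384,400))])[:,:,::-1])
for n in("scene","top"):
  for o in viewer.outline_of(n,"cover_grip")[:1]: print(n,o["conf"],o["location"])
E
```

```text
[451.23086008 118.95875297  69.26246784]
scene 0.96 [279.4, 291.2]
top 0.64 [298.7, 289.9]
```

View pics/s5c.png

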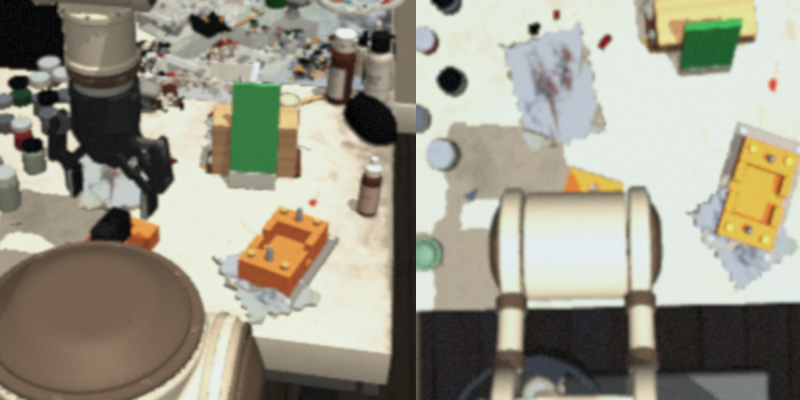

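Request:
play_rows --pt "0 0 -2 0" --pt "0 0 -3 0" --pt "0 0 -3.8 0" --pt "0 0 -3.8 0" --pt "0 0 -3.8 0" --pt "0 0 -3.8 0"

```text
clock: 12.5
position: [452.0, 119.3, 32.1]
orientation: [-3.141, -0.001, -0.28]
contact_force: [0.3, 1.1, 1.1]
finger_gap: 85.2
finger_force: 0.0
```

Request:
play_rows --pt "0 0 0 0" --pt "0 0 0 0" --pt "0 0 0 0" --pt "0 0 0 0" --pt "0 0 0 0" --pt "0 0 0 0" --pt "0 0 0 0" --pt "0 0 0 0" --pt "0 0 0 0" --pt "0 0 0 0" --hand 1 --force 100

```text
clock: 13.5
position: [452.0, 119.3, 32.0]
orientation: [-3.141, -0.001, -0.28]
contact_force: [0.1, 0.3, 4.9]
finger_gap: 24.5
finger_force: 99.2
```

```bash
python3 - <<'E'
from h import *
from scipy.optimize import least_squares
from scipy import ndimage
im=cv2.imread("pics/t5.png").astype(float)
th=-.338; c=np.array([480.5,-77])
def model(p): 
    R=np.array([[np.cos(p[2]),-np.sin(p[2])],[np.sin(p[2]),np.cos(p[2])]])
    P=[[44,21,42],[44,-21,42],[-44,21,42],[-44,-21,42],[40,0,52],[-40,0,52]]
    return np.array([np.r_[R@q[:2]+p[:2],q[2]] for q in P])
pr=proj("top",model([480.5,-77,th]))
obs=[]
for i,(u,v) in enumerate(pr):
    x0,y0=int(round(u)),int(round(v)); w=im[y0-5:y0+6,x0-5:x0+6]
    g=w[:,:,0] # blue: pins? 
    s=w[:,:,1] if i<4 else -w[:,:,2]
    s=s-np.median(s); s=np.clip(s-0.4*s.max(),0,None); yy,xx=np.mgrid[-5:6,-5:6]; s=s*(xx**2+yy**2<=18)
    obs.append([x0+(s*xx).sum()/s.sum(),y0+(s*yy).sum()/s.sum()])
obs=np.array(obs); print(np.round(obs-pr,2))
r=least_squares(lambda p:(proj("top",model(p))-obs).ravel(),[480.5,-77,th],loss="soft_l1"); print(r.x,np.round(r.fun,2))
cv2.imwrite("pics/m5.png",cv2.resize(im[255:335,345:425].astype(np.uint8),None,fx=7,fy=7,interpolation=cv2.INTER_CUBIC))
E
```

```text
[[ 0.31 -0.01]
 [ 0.33  0.18]
 [ 0.3   0.18]
 [ 0.43  0.28]
 [-0.93  0.13]
 [-1.01 -0.45]]
[ 4.80378147e+02 -7.69352552e+01 -3.39248657e-01] [-0.31  0.07 -0.33 -0.1  -0.35 -0.14 -0.49 -0.22  0.93 -0.06  0.96  0.5 ]
```

View pics/m5.png

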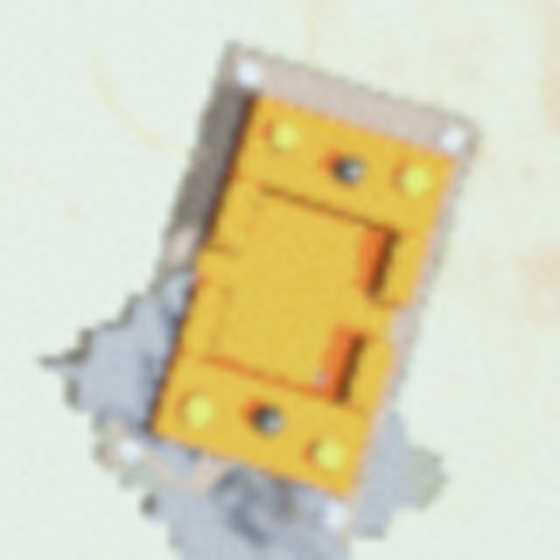

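Request:
play_rows --pt "0 0 1 0" --pt "0 0 3.5 0" --pt "0 0 6 0" --pt "0 0 8 0" --pt "0.5 -3 9 -0.02" --pt "1 -7 9 -0.04" --pt "1.7 -11.5 9 -0.06" --pt "2.3 -15.5 9 -0.06" --pt "2.7 -18.3 9 -0.06" --pt "2.88 -19.68 8.5 -0.06" --pt "2.88 -19.68 7.5 -0.06" --pt "2.88 -19.68 6.8 -0.06" --pt "2.88 -19.68 6.5 -0.06" --pt "2.88 -19.68 6.5 -0.06" --pt "2.88 -19.68 6.5 -0.06" --pt "2.88 -19.68 6.5 -0.06"

```text
clock: 15.1
position: [480.5, -77.2, 96.9]
orientation: [3.142, -0.001, -0.339]
contact_force: [-0.2, 0.0, -1.9]
finger_gap: 24.4
finger_force: 98.7
```

```bash
python3 - <<'E'
from h import *
s=ctrl.get_state(); print(s["position"],s["orientation"][2])
a=snap("scene","s6")[230:380,310:460]; 
cv2.imwrite("pics/s6c.png",cv2.resize(a[:,:,::-1],None,fx=4,fy=4,interpolation=cv2.INTER_CUBIC))
th=-.34;R=lambda x,y:np.array([480.2+x*np.cos(th)-y*np.sin(th),-77.6+x*np.sin(th)+y*np.cos(th)])
# predicted crop pixels: cover corners bottom at z = pos-32, and mould top corners
for z in (36,s["position"][2]-32,s["position"][2]-8):
    print(round(z,1),np.round((proj("scene",[np.r_[R(x,y),z] for x,y in((-55,32),(-55,-32),(55,-32))])-[310,230]+.4)*4,0).tolist())
E
```

```text
[480.54037191 -77.17962239  96.88871856] -0.3393502393790968
36 [[162.0, 321.0], [293.0, 369.0], [392.0, 230.0]]
64.9 [[163.0, 272.0], [296.0, 319.0], [396.0, 182.0]]
88.9 [[164.0, 229.0], [299.0, 276.0], [400.0, 140.0]]
```

View pics/s6c.png

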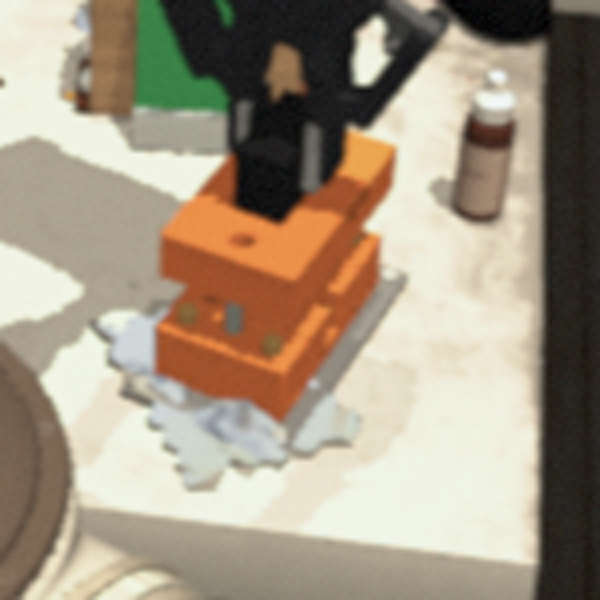

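```bash
python3 - <<'E'
from h import *
th=-.34;R=lambda x,y:np.array([480.2+x*np.cos(th)-y*np.sin(th),-77.6+x*np.sin(th)+y*np.cos(th)])
f=lambda x,y,z:np.round((proj("scene",[np.r_[R(x,y),z]])[0]-[310,230]+.4)*4,1)
print("hole",f(-40,0,88.9),"dowel",f(-40,0,36),f(-40,0,45),"pins",f(-44,21,42),f(-44,-21,42), f(44,-21,42))
im=cv2.imread("pics/s6.png"); big=cv2.resize(im[270:335,345:400],None,fx=10,fy=9,interpolation=cv2.INTER_CUBIC); cv2.imwrite("pics/s6d.png",big)
print("big coords: u=345+x/10, v=270+y/9")
g=lambda x,y,z:(lambda q:[round((q[0]-345+.4)*10),round((q[1]-270+.4)*9)])(proj("scene",[np.r_[R(x,y),z]])[0])
print("hole",g(-40,0,88.9),"dowel",g(-40,0,36),g(-40,0,45),"pins",g(-44,21,42),g(-44,-21,42),"covercorner",g(-55,32,88.9),g(-55,-32,88.9),g(-55,32,64.9),g(-55,-32,64.9),"mould",g(-55,32,36),g(-55,-32,36))
E
```

```text
hole [246.1 232.9] dowel [241.2 325.4] [242.  310.1] pins [195.4 305.1] [281. 336.] [361.3 226.1]
big coords: u=345+x/10, v=270+y/9
hole [265, 164] dowel [253, 372] [255, 338] pins [138, 326] [353, 396] covercorner [61, 155] [398, 261] [58, 251] [390, 358] mould [55, 363] [382, 471]
```

View pics/s6d.png

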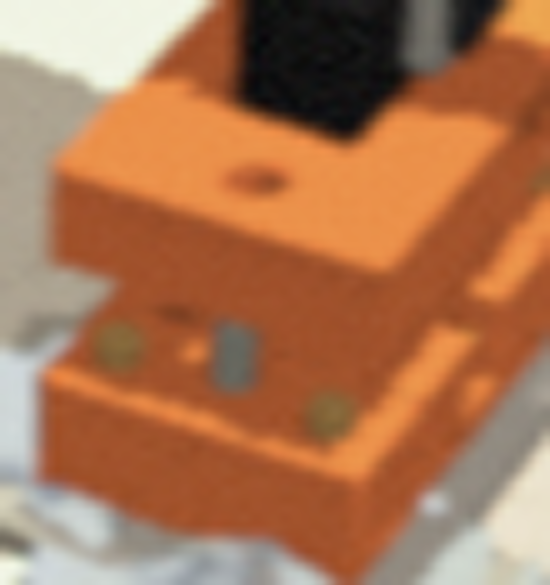

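Request:
play_rows --pt "-0.08 0.16 0 0" --pt "-0.08 0.16 0 0" --pt "-0.08 0.16 -0.4 0" --pt "-0.08 0.16 -0.8 0" --pt "-0.08 0.16 -1.0 0" --pt "-0.08 0.16 -1.2 0" --pt "-0.08 0.16 -1.3 0" --pt "-0.08 0.16 -1.3 0"

```text
clock: 15.95
position: [479.5, -75.9, 83.4]
orientation: [-3.141, -0.0, -0.34]
contact_force: [0.2, 0.2, -2.4]
finger_gap: 24.6
finger_force: 98.7
```

Request:
play_rows --pt "0 0 -0.2 0" --pt "0 0 -0.4 0" --pt "0 0 -0.6 0" --pt "0 0 -0.8 0" --pt "0 0 -0.8 0"

```text
clock: 16.45
position: [480.1, -75.9, 75.6]
orientation: [-3.141, -0.001, -0.34]
contact_force: [4.8, 2.2, -2.7]
finger_gap: 24.4
finger_force: 98.6
```

Request:
play_rows --pt "0.04 0.02 -0.2 0" --pt "0.04 0.02 -0.4 0" --pt "0.04 0.02 -0.55 0" --pt "0.04 0.02 -0.65 0" --pt "0.04 0.02 -0.7 0" --pt "0.04 0.02 -0.7 0"

```text
clock: 17.05
position: [480.4, -75.9, 69.4]
orientation: [-3.142, -0.001, -0.34]
contact_force: [1.0, 2.6, 6.1]
finger_gap: 24.2
finger_force: 99.6
```

Request:
play_rows --pt "0 0.03 -0.05 0" --pt "0 0.03 -0.1 0" --pt "0 0.03 -0.13 0" --pt "0 0.03 -0.16 0" --pt "0 0.03 -0.16 0"

```text
clock: 17.55
position: [480.4, -75.9, 68.0]
orientation: [3.141, -0.001, -0.34]
contact_force: [-0.7, 2.0, 8.5]
finger_gap: 24.4
finger_force: 100.5
```

Request:
play_rows --pt "0 0 -0.04 0" --pt "0 0 -0.07 0" --pt "0 0 -0.07 0" --pt "0 0 -0.07 0"

```text
clock: 17.95
position: [480.4, -75.9, 68.0]
orientation: [3.141, -0.001, -0.34]
contact_force: [-3.5, 3.5, 15.8]
finger_gap: 24.3
finger_force: 101.2
```

Request:
play_rows --pt "0.02 -0.02 0 0" --pt "0.02 -0.02 0 0" --pt "0.02 -0.02 0 0" --pt "0.02 -0.02 0 0" --pt "0.02 -0.02 0 0" --pt "0.02 -0.02 0 0" --pt "0.02 -0.02 0 0" --pt "0.02 -0.02 0 0" --pt "0.02 -0.02 0 0" --pt "0.02 -0.02 0 0"

```text
clock: 18.95
position: [480.4, -75.9, 68.0]
orientation: [3.141, -0.0, -0.34]
contact_force: [-4.6, 3.6, 15.5]
finger_gap: 24.5
finger_force: 101.2
```

```bash
python3 - <<'E'
from h import *
im=snap("scene","s7")[190:350,310:450]; cv2.imwrite("pics/s7c.png",cv2.resize(im[:,:,::-1],None,fx=3.75,fy=3.75,interpolation=cv2.INTER_CUBIC))
E
```

```text
(no output)
```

View pics/s7c.png

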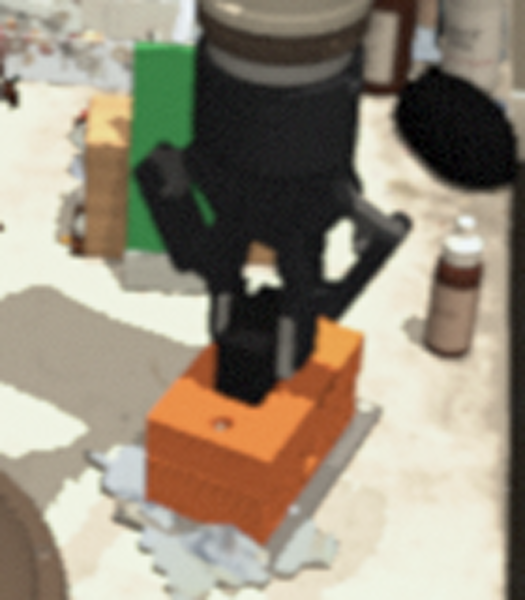

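The picture shows the two halves closed with no gap (seam at about rows 440–480 of the crop), and the panel still leaning on the block.

```bash
python3 -c "
from rig import ctrl
print(ctrl.sign_off())"
```

```text
the job is handed in; nothing more can be done
None
```

The panel leans against the rest block on its metal edge, and the mould is shut flush with the gripper still pressing it down at about 15 N; the job was handed in at about 19 s of the allowed 53 s.

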